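# Switch the ball feeder to the other tub

### The job

The four white grinding balls waiting in the feeder belong in the tub on the side that the green seesaw gate does not slope to now. With the fingertips, first rock the gate right over so that it slopes down to that other side, then push the red plate all the way in so that the balls run down the other chute into its tub, and finish clear of the feeder with the gate still over and all four balls in the tub. Do not touch or lift the balls yourself, and leave the pots and tools around the feeder where they are.

Things in the scene. Friction and masses are not known exactly. Their poses are not given: they have to be found in the camera images.
- feeder: Fixed ball feeder on a plywood base (300 x 260 x 12 mm). Origin on the table top (z = 0) straight below the middle of the seesaw gate; z up, +x away from the robot along the feed lane, +y to the feeder's left (at zero yaw the robot's left). Steel chutes 62 mm wide, from y = +-113 to +-205 mm, floor 92 down to 72 mm high, lead from the gate's ends to a tub at either side.
- lane_top (a point): Upper end of the aluminium feed lane, on its floor: feeder x = 215, y = 0 mm, 166 mm above the table. The lane, 36 mm wide inside, slopes down towards the robot to x = 29 mm, floor 140 mm high, and ends over the middle of the gate. Its walls stand 22 mm above its floor; the end cap reaches 203 mm above the table.
- tub_left (a point): Blue round tub, fixed to the feeder on its left, at feeder (0, 262) mm: 132 mm across the rim, 60 mm high; this point is the centre of its rim.
- tub_right (a point): Yellow round tub on the right, at feeder (0, -262) mm, the same size; centre of its rim.
- gate (a joint): Tilt (rad) of the green seesaw gate, a channel 236 mm long on a level pin along feeder x, 125 mm above the table. Positive: left (+y) end down, balls run to the blue tub; negative: right end down, to the yellow tub. Stops at +-0.26. Top-heavy (brass weight at its middle, top 211 mm up): past level it falls to the other stop by itself and stays. Under 2 N on a raised pad tips it.
- pad_left (a point): Centre of the top face of the gate's left orange press pad, 44 mm in diameter, on the gate's robot side: 65 mm to -x and 98 mm to +y of the pivot, 30 mm above it when level. It moves with the gate: lowest 129 mm, highest 179 mm above the table; while it goes down it shifts 15 mm away from the feeder's middle along y. Free space above and below.
- pad_right (a point): The same for the right orange pad, at -98 mm in y.
- release (a joint): Travel (m) of the release slide along feeder +y. 0 to 0.005: shut, a red blade hangs across the feed lane and holds the balls back; 0.06: at its stop, lane open. It stays where it is left; friction about 1.2 N. The balls get past from about 0.045 on.
- push_plate (a point): Centre of the outer (-y) face of the red push plate at the right end of the release's cross bar: 44 mm along x, 44 mm high, 10 mm thick, centre 192 mm above the table, 60 mm to +x of the gate's middle and, shut, 122 mm to its right. Push it towards feeder +y (inwards, towards the lane), 60 mm to the stop. Free space on its outer side and above.
- ball1: White ceramic grinding ball, 30 mm in diameter, 35 g, origin at its centre. Waits first in the feed lane behind the red blade.
- ball2: The same, second in the lane.
- ball3: The same, third in the lane.
- ball4: The same, last in the lane.
- bowl: Bystander: grey clay bowl, 120 mm across, 65 mm high, at the left of the table; origin under its foot.
- mug: Bystander: red-brown mug, 80 mm across, 90 mm high, at the right of the table; origin under its foot.
- jar: Bystander: green glass jar with a white cap, 60 mm across, 85 mm high, beside the lane on its left; origin under its foot.
- prop_a: Bystander: off-white kiln post, 32 mm across, 70 mm high, standing right of the lane beyond the push plate; origin under its foot.
- prop_b: Bystander: off-white kiln post, 32 mm across, 50 mm high, standing before the gate on the robot's side; origin under its foot.
- rib: Bystander: flat wooden shaping rib, 50 x 85 x 10 mm, lying before the gate on the right; origin under its centre.
- brush: Bystander: brush, 170 mm long, lying before the yellow tub on the robot's side; origin under its middle, handle to its -x.

How it is judged:
By the outcome, as a careful person would: the job done as asked, in the order asked, and still so for the second after the job is handed in, with the robot touching nothing.
It also fails if it takes over 42 s, if anything falls off the work surface, if the arm or the gripper's body presses on something with over 40 N, if the wrist force passes 120 N, or if a joint passes its speed limit or range.

### The arm

A 6-joint arm with a two-finger parallel gripper is mounted at the origin on the work surface. World frame = base frame: x ahead of the robot, y to its left, z up, the work surface at z = 0. Lengths are in m, angles in rad, forces in N, time in s.
With the tool pointing down it reaches from about 0.35 to 0.975 m from the base axis. Payload 4.9 kg.
Tool frame: the origin (TCP) lies at the centre of the arm's flange, where the gripper is bolted on; the fingertips stand 173 mm ahead of it and the grasp point (between the pads) lies 155 mm ahead of it (ctrl.finger_overhang is the distance from the TCP to the fingertips, in m); z points along the fingers, y is the direction in which the jaws open and shut (so a half turn about z gives the same grasp; the last joint's range is limited). The gripper opens to 85 mm and grips with 20 to 120 N. Pads are 22 mm wide; open, the fingers measure 114 mm over their backs; the gripper's body (76 mm by 85 mm) begins 54 mm behind the grasp point. The pads swing forward as they close: fully open they stand 13 mm farther back than shut.
Start: joints at [1.076, 0.053, 1.613, -0, 1.476, -0.119], TCP at [0.229, 0.581, 0.405] pointing down, gripper open.
Joint ranges: [-3.01, 3.01], [-1.01, 2.22], [0.06, 2.58], [-1.02, 4.17], [0.09, 2.62], [-3.14, 3.14]. Speed limits (rad/s): [2.57, 2.57, 3.14, 3.14, 3.14, 3.14].

### API

Orientations are given as a rotation vector (axis times angle).
In Python, from station import ctrl, eyes, spotter gives the robot as it stands.
- The arm moves only by the shell command python3 -m crank 'ROWS' [FORCE]. ROWS is JSON, a list of rows, each a list of 7 numbers: the turn, a rotation vector about the tool's x, y, z in rad, then the shift along the tool's x, y, z in mm, then the closure, from -1 (fully open) to 1 (shut). A call has 1 to 8 rows; each row shifts and turns the pose as measured when the row begins, along the tool's axes as they then stand; what a row does not reach is not made up. A row lasts 1/12 s, in which the tool goes at most 41.7 mm and 7.16 degrees, less where a joint would pass 70% of its speed; a pose out of reach is approached as far as the arm can. A call is refused whole if a number of a shift passes 41.7 or a number of a turn 0.125, either way. A call with a gripper value outside its range is refused whole. The fingers move at their own pace and stop on an object; FORCE is the grip in N (left out, the last holds). Time passes only in rows, so rows that do not move let the fingers close. It gives the time, the measured TCP pose, the force and the opening at its end, in the units of the state.
- ctrl.get_obs(): the state, without advancing time (a new reading comes with each control period).
- eyes.get_image(name): name is "side" or "top" or "wrist"; returns a dict with "image" (400x640x3 uint8, red, green, blue), "vertical_fov" (degrees; the focal length in pixels is half the picture's height over the tangent of half this angle, whatever the lens; pixels are square), "cx", "cy" (the principal point, pixels), "rvec" (rotation vector, rad) and "tvec" (3), from world to camera coordinates, as OpenCV has them; the wrist camera has in their place "mount" (4x4, takes a point from camera to tool coordinates, whose origin is the TCP and whose axes are the flange's). Camera axes: x right, y down, z forward; pixel columns grow to the right and rows downward; lengths in m; the calibration is good to about 2 mm. A picture is of the moment at which its call begins: read the wrist's pose just before it. There is no depth.
- ctrl.finish_job(): hands the job in, once; it reports no verdict.
Trained networks look in a picture, given as the dict that the camera call returned (one of the last four; its "shot" number tells which), for a name from the list of things; names that differ only in an ending like _2 or _b are one class to them, and where a whole thing is asked for, a point or a joint stands for the part that bears it (a point fixed in the world has none). Each returns a list of dicts, best first, with "confidence" (0 to 1); they miss things now and then, are a little off and sometimes report something else, mostly with a low value. They report only what shows in the picture. A call takes as long as a camera call.
- spotter.look_for(query, picture): "centre" ([x, y, z] in m, in world coordinates, good to about 4 mm: the middle of the surface that is visible of it).
- spotter.outline_of(query, picture): "region" (400x640 bool, what is visible of it).
- spotter.mark_of(query, picture): "centre" ([x, y, z] in m, in world coordinates, good to about 4 mm: a listed point, or the origin of a listed thing).
The state is a dict: "t": time; "q": joint angles; "dq": joint speeds; "effort": joint torques, N m; "tool_pos": TCP position; "tool_rot": TCP orientation; "contact_force": force on the tool from outside, world axes, zero at the start; "wrist_torque": the same for the moment, N m; "opening": finger opening in m.
Only numpy, scipy, OpenCV 4.12 (cv2) and the standard library are available. Lean on these libraries where they do the work, as an engineer would, in place of code of your own. Each camera call takes 0.05 s, during which the arm holds its last target.

## Working session

There is one attempt and no reset: what is moved stays moved. The work goes in short steps, Python scripts to look and compute and a shell command to move; the robot and the scene stay as the last step left them, time stands still between calls to the robot, and variables do not carry over. Pictures are saved under pics/ and viewed, and the job is handed in when it is done.

```bash
mkdir -p pics; ls; python3 - <<'E'
from station import ctrl, eyes, spotter
import cv2
o=ctrl.get_obs();print(o)
for n in ["side","top"]:
    p=eyes.get_image(n); cv2.imwrite(f"pics/{n}0.png",p["image"][:,:,::-1])
    for q in ["lane_top","tub_left","tub_right","pad_left","pad_right","push_plate","prop_a","prop_b","jar","mug","rib","brush","feeder"]:
        r=spotter.mark_of(q,p)
        print(n,q,[( [round(float(v),3) for v in x["centre"]],round(x["confidence"],2)) for x in r[:2]])
E
```

```text
pics
{'t': 0.0, 'q': array([ 1.07598335e+00,  5.33258462e-02,  1.61428716e+00,  1.41394535e-05,
        1.47599323e+00, -1.19019226e-01]), 'dq': array([ 0.00121495, -0.00062761, -0.00107833, -0.00124803, -0.00116779,
        0.00093982]), 'effort': array([-1.59266501e-04, -3.93662918e+01, -3.70184863e+01, -4.67074324e-05,
        6.68566834e-03,  2.38504145e-05]), 'tool_pos': array([0.22926161, 0.58114137, 0.40348598]), 'tool_rot': array([-5.86713833e-01, -3.08568566e+00,  3.00785078e-03]), 'contact_force': array([ 0.43062488, -0.56037869, -0.5335999 ]), 'wrist_torque': array([-0.00351563,  0.04643003,  0.00935909]), 'opening': 0.08536280484112466}
side lane_top [([0.717, 0.013, 0.168], 0.85)]
side tub_left [([0.455, 0.232, 0.061], 0.78), ([0.394, -0.18, -0.004], 0.28)]
side tub_right [([0.551, -0.282, 0.06], 0.83)]
side pad_left [([0.423, 0.046, 0.178], 0.77)]
side pad_right [([0.456, -0.141, 0.134], 0.93)]
side push_plate [([0.583, -0.13, 0.196], 0.71), ([0.424, 0.049, 0.181], 0.56)]
side prop_a [([0.37, 0.053, -0.002], 0.58), ([0.686, -0.176, -0.003], 0.52)]
side prop_b [([0.37, 0
[... 382 characters left out ...]
left [([0.46, 0.231, 0.06], 0.66)]
top tub_right [([0.549, -0.282, 0.063], 0.93), ([0.459, -0.136, 0.125], 0.24)]
top pad_left [([0.425, 0.049, 0.18], 0.82), ([0.67, 0.005, 0.175], 0.36)]
top pad_right [([0.457, -0.137, 0.125], 0.83), ([0.367, 0.051, 0.002], 0.66)]
top push_plate [([0.589, -0.133, 0.19], 0.84)]
top prop_a [([0.685, -0.177, 0.001], 0.59), ([0.366, 0.052, 0.001], 0.57)]
top prop_b [([0.685, -0.177, 0.001], 0.59), ([0.366, 0.052, 0.001], 0.57)]
top jar [([0.626, 0.183, 0.001], 0.6)]
top mug [([0.525, -0.527, 0.0], 0.89)]
top rib [([0.388, -0.179, -0.003], 0.72), ([0.583, -0.133, 0.189], 0.58)]
top brush [([0.439, -0.369, 0.0], 0.63)]
top feeder [([0.501, -0.029, -0.001], 0.74)]
```

View pics/side0.png

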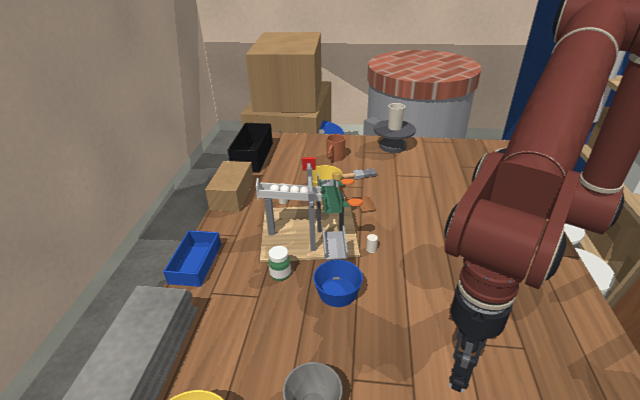

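View pics/top0.png

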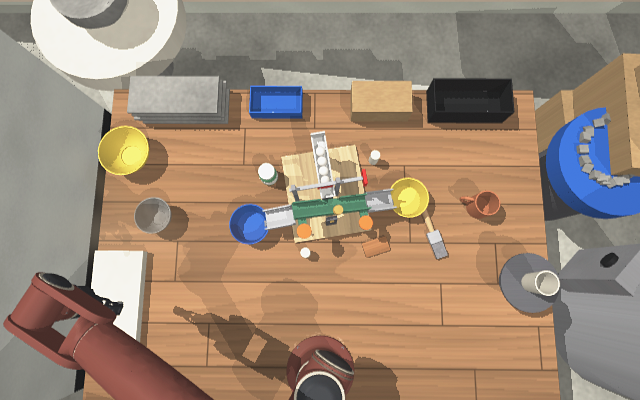

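```bash
cat > h.py <<'E'
import numpy as np
from scipy.spatial.transform import Rotation as R
# fit feeder pose (x,y,yaw) from tubs, lane_top
F=np.array([[0,262],[0,-262],[215,0],[0,0]])/1e3
W=np.array([[.4575,.2315],[.550,-.282],[.7175,.0105],[.505,-.0265]])
fc,wc=F.mean(0),W.mean(0)
a=F-fc;b=W-wc
yaw=np.arctan2((a[:,0]*b[:,1]-a[:,1]*b[:,0]).sum(),(a*b).sum())
Rz=np.array([[np.cos(yaw),-np.sin(yaw)],[np.sin(yaw),np.cos(yaw)]])
t=wc-Rz@fc
def w(x,y): return Rz@np.array([x,y])/1e3+t
def f(p): return (Rz.T@(np.array(p[:2])-t))*1e3
def tip(o): # feeder coords mm of fingertip center, tool axes
    M=R.from_rotvec(o["tool_rot"]).as_matrix()
    p=o["tool_pos"]+M@[0,0,.173]
    B=np.array([[*Rz[0],0],[*Rz[1],0],[0,0,1]])
    return np.r_[f(p),p[2]*1e3], B.T@M
def show(o):
    p,M=tip(o); print("t",round(o["t"],2),"tip feeder",p.round(1)); print(M.round(3)); print("F",o["contact_force"].round(2),"open",round(o["opening"],4), "q",o["q"].round(2))
E
python3 - <<'E'
from h import *
from station import ctrl
print(yaw,t)
for p in W: print(f(p))
for n,x in dict(padL=(.424,.048),padR=(.4565,-.139),push=(.586,-.1315),propb=(.368,.052),propa=(.685,-.177)).items(): print(n,f(x))
show(ctrl.get_obs())
E
```

```text
0.17613259152049116 [ 0.50458158 -0.02604325]
[ -1.22558547 261.80851901]
[-1.33853532e-01 -2.59955133e+02]
[216.02752675  -1.33038961]
[ 0.33191225 -0.52299682]
padL [-66.36077635  87.01748117]
padR [ -67.13035373 -102.78414619]
push [  61.68028962 -118.0916006 ]
propb [-120.79349106  100.76810187]
propa [ 151.17597131 -180.23476562]
t 1.4 tip feeder [-164.5  646.2  231.7]
[[-0.852  0.524 -0.   ]
 [ 0.524  0.852 -0.   ]
 [ 0.    -0.    -1.   ]]
F [ 0.88 -0.26  0.36] open 0.0852 q [ 1.08  0.05  1.61 -0.    1.48 -0.12]
```

The gate slopes right (left pad at 180 mm, right pad at 125–134 mm), so I have to press the left pad and the target is the blue tub. In the top view the pads are at about (305,231) and (366,223), with the red plate at (364,177). The point fits agree with the given sizes to within about 2–4 mm.

```bash
python3 -m crank '[[0,0,-0.11,-18,-36,0,1],[0,0,-0.11,-18,-36,0,1],[0,0,-0.11,-18,-36,0,1],[0,0,-0.11,-18,-36,0,1],[0,0,-0.11,-10,-40,0,1],[0,0,0,-5,-40,0,1],[0,0,0,-5,-40,0,1],[0,0,0,-5,-40,0,1]]'; python3 -c "
from h import *
from station import ctrl
show(ctrl.get_obs());print(ctrl.finger_overhang)"
```

```text
t: 2.07
tool_pos: [0.3206, 0.2718, 0.4011]
tool_rot: [0.326, -3.123, 0.004]
contact_force: [1.4, 0.0, -0.1]
opening: 0.0002
t 2.07 tip feeder [-129.3  325.1  228.1]
[[-0.999 -0.032 -0.002]
 [-0.032  0.999 -0.002]
 [ 0.002 -0.002 -1.   ]]
F [ 1.35  0.04 -0.14] open 0.0002 q [ 0.53 -0.47  2.07 -0.    1.55 -1.25]
0.1734
```

```bash
python3 -m crank '[[0,0,0.02,-9,-39,0,1],[0,0,0.01,-10,-39,0,1],[0,0,0,-10,-39,0,1],[0,0,0,-10,-39,0,1],[0,0,0,-10,-35,0,1],[0,0,0,-5,-20,0,1],[0,0,0,0,0,0,1]]'; python3 -c "
from h import *
from station import ctrl
show(ctrl.get_obs())"
```

```text
t: 2.65
tool_pos: [0.4137, 0.0592, 0.4041]
tool_rot: [-0.266, 3.122, -0.006]
contact_force: [0.3, -0.7, 0.4]
opening: 0.0003
t 2.65 tip feeder [-73.2  99.1 231.1]
[[-1.     0.006  0.008]
 [ 0.006  1.    -0.005]
 [-0.008 -0.004 -1.   ]]
F [ 0.32 -0.73  0.38] open 0.0003 q [-0.04 -0.48  2.07 -0.    1.55 -1.78]
```

```bash
python3 -m crank '[[0,0,0,-7,-9,12,1],[0,0,0,0,0,18,1],[0,0,0,0,0,10,1]]'; python3 - <<'E'
from h import *
from station import ctrl,eyes
import cv2
show(ctrl.get_obs())
a=eyes.get_image("side")["image"];b=eyes.get_image("top")["image"]
c=cv2.hconcat([cv2.resize(a[130:310,200:440],(400,300),interpolation=2),cv2.resize(b[110:290,220:460],(400,300),interpolation=2)])
cv2.imwrite("pics/a1.png",c[:,:,::-1])
E
```

```text
t: 2.9
tool_pos: [0.4238, 0.0499, 0.367]
tool_rot: [-0.258, 3.115, -0.006]
contact_force: [-0.1, -0.6, -0.2]
opening: -0.0001
t 2.9 tip feeder [-63.5  87.9 194.1]
[[-1.     0.011  0.015]
 [ 0.011  1.    -0.005]
 [-0.016 -0.005 -1.   ]]
F [-0.13 -0.56 -0.22] open -0.0001 q [-0.06 -0.44  2.1  -0.    1.46 -1.79]
```

View pics/a1.png

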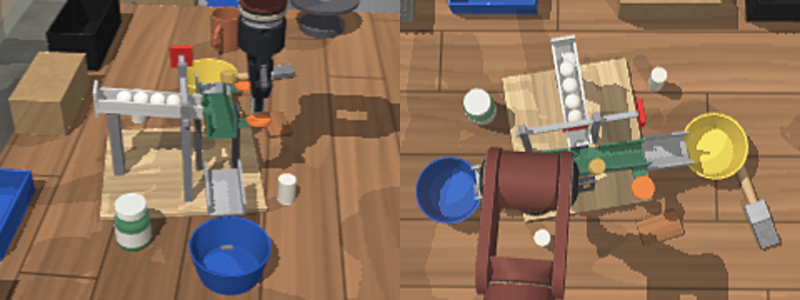

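Fingertips are just above the left pad (side crop ~(258,112)). The next move presses it.

```bash
python3 -m crank '[[0,0,0,0,0,8,1],[0,0,0,0,1,8,1],[0,0,0,0,2,8,1],[0,0,0,0,2,8,1],[0,0,0,0,2,8,1],[0,0,0,0,2,8,1],[0,0,0,0,1,6,1]]'; python3 - <<'E'
from h import *
from station import ctrl,eyes
import cv2
show(ctrl.get_obs())
a=eyes.get_image("side")["image"];b=eyes.get_image("top")["image"]
c=cv2.hconcat([cv2.resize(a[130:310,200:440],(400,300),interpolation=2),cv2.resize(b[110:290,220:460],(400,300),interpolation=2)])
cv2.imwrite("pics/a2.png",c[:,:,::-1])
E
```

```text
t: 3.58
tool_pos: [0.4226, 0.0634, 0.3113]
tool_rot: [-0.266, 3.11, -0.006]
contact_force: [-0.9, -0.1, -0.8]
opening: -0.0001
t 3.58 tip feeder [-61.7 101.4 138.3]
[[-1.     0.006  0.019]
 [ 0.005  1.    -0.006]
 [-0.019 -0.006 -1.   ]]
F [-0.88 -0.1  -0.82] open -0.0001 q [-0.03 -0.38  2.16 -0.    1.35 -1.77]
```

View pics/a2.png

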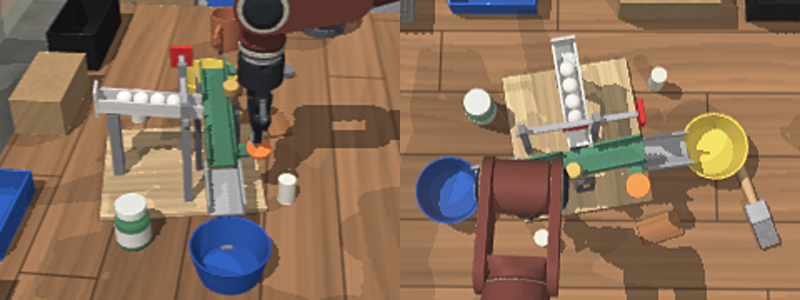

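The gate has gone over: its left end is down at (225,165) in the side crop and the right pad is up. Next I retract upward.

```bash
python3 -m crank '[[0,0,0,0,0,-20,1],[0,0,0,0,0,-40,1],[0,0,0,0,0,-40,1],[0,0,0,0,0,-40,1],[0,-0.02,0,0,-30,0,1],[0,0,0,0,-40,0,1],[0,0,0,0,-40,0,1],[0,0,0,0,-40,0,1]]'; python3 -c "
from h import *
from station import ctrl
show(ctrl.get_obs())"
```

```text
t: 4.35
tool_pos: [0.4455, -0.0834, 0.46]
tool_rot: [-0.288, 3.086, -0.006]
contact_force: [0.8, 0.7, -0.5]
opening: 0.0002
t 4.35 tip feeder [-61.1 -47.4 287.2]
[[-0.999 -0.01   0.041]
 [-0.01   1.    -0.008]
 [-0.041 -0.008 -0.999]]
F [ 0.78  0.69 -0.55] open 0.0002 q [-0.35 -0.41  1.93  0.01  1.59 -2.11]
```

```bash
python3 -m crank '[[0,0.02,0,-10,-30,0,1],[0,0.02,0,-28,-28,0,1],[0,0,0,-28,-28,0,1],[0,0,0,-28,-20,0,1],[0,0,0,-20,-8,0,1],[0,0,0,-5,0,0,1],[0,0,0,0,0,0,1]]'; python3 - <<'E'
from h import *
from station import ctrl,eyes,spotter
import cv2
show(ctrl.get_obs())
for n in["side","top"]:
    p=eyes.get_image(n)
    r=spotter.mark_of("push_plate",p)
    for x in r[:2]: print(n,f(x["centre"]),x["centre"][2],x["confidence"])
    if n=="side":a=p["image"]
    else:b=p["image"]
c=cv2.hconcat([cv2.resize(a[130:310,200:440],(400,300),interpolation=2),cv2.resize(b[110:290,220:460],(400,300),interpolation=2)])
cv2.imwrite("pics/a3.png",c[:,:,::-1])
E
```

```text
t: 4.93
tool_pos: [0.5884, -0.1891, 0.4656]
tool_rot: [-0.268, 3.124, -0.023]
contact_force: [-0.9, 0.1, -0.6]
opening: 0.0002
t 4.93 tip feeder [  54.8 -177.8  292.6]
[[-1.     0.005  0.005]
 [ 0.005  1.    -0.015]
 [-0.005 -0.015 -1.   ]]
F [-0.91  0.12 -0.57] open 0.0002 q [-0.43  0.    1.56 -0.01  1.56 -2.17]
side [  58.68661676 -121.215368  ] 0.1946 0.78
top [  60.36535763 -118.06071603] 0.192 0.82
```

View pics/a3.png

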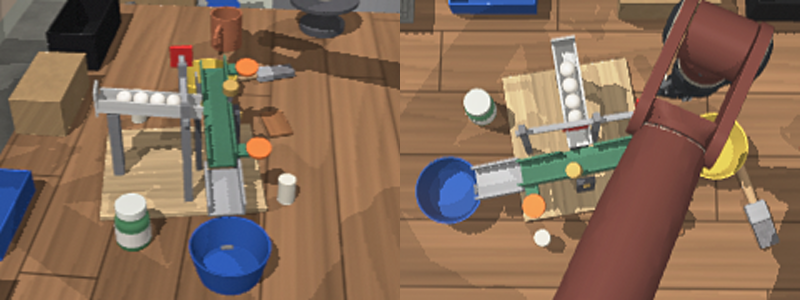

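The gate holds over to the left and the plate is still shut, as expected. Next the tips go down outside the plate.

```bash
python3 -m crank '[[0,0,0,-2,0,25,1],[0,0,0,-2,0,30,1],[0,0,0,-1,0,30,1],[0,0,0,0,0,20,1],[0,0,0,0,5,0,1],[0,0,0,0,0,0,1]]'; python3 -c "
from h import *
from station import ctrl
show(ctrl.get_obs())"
```

```text
t: 5.63
tool_pos: [0.5873, -0.1798, 0.3652]
tool_rot: [-0.272, 3.113, -0.032]
contact_force: [0.3, -0.5, 1.0]
opening: -0.0
t 5.63 tip feeder [  57.  -169.7  192.2]
[[-1.     0.002  0.014]
 [ 0.002  1.    -0.022]
 [-0.014 -0.022 -1.   ]]
F [ 0.32 -0.46  1.02] open -0.0 q [-0.42  0.05  1.68 -0.01  1.38 -2.16]
```

```bash
python3 -m crank '[[0,0,0,-1,10,8,1],[0,0,0,-1,14,3,1],[0,0,0,0,10,0,1],[0,0,0,0,10,0,1],[0,0,0,0,10,0,1],[0,0,0,0,10,0,1],[0,0,0,0,10,0,1]]'; python3 -c "
from h import *
from station import ctrl
show(ctrl.get_obs())"
```

```text
t: 6.22
tool_pos: [0.5755, -0.1, 0.3593]
tool_rot: [-0.272, 3.103, -0.043]
contact_force: [-0.3, -1.0, -0.8]
opening: -0.0001
t 6.22 tip feeder [ 60.9 -90.4 186.4]
[[-1.     0.002  0.023]
 [ 0.001  1.    -0.03 ]
 [-0.023 -0.03  -0.999]]
F [-0.26 -1.01 -0.8 ] open -0.0001 q [-0.3  -0.02  1.76 -0.02  1.36 -2.04]
```

```bash
python3 -m crank '[[0,0,0,0,8,0,1],[0,0,0,0,8,0,1],[0,0,0,0,4,0,1]]'; python3 - <<'E'
from h import *
from station import ctrl,eyes,spotter
import cv2
show(ctrl.get_obs())
a=eyes.get_image("side")["image"];b=eyes.get_image("top")["image"]
c=cv2.hconcat([cv2.resize(a[130:310,200:440],(400,300),interpolation=2),cv2.resize(b[110:290,220:460],(400,300),interpolation=2)])
cv2.imwrite("pics/a4.png",c[:,:,::-1])
E
```

```text
t: 6.47
tool_pos: [0.5721, -0.0819, 0.3598]
tool_rot: [-0.273, 3.098, -0.081]
contact_force: [4.1, -22.9, -7.2]
opening: -0.0005
t 6.47 tip feeder [ 61.  -76.3 187.1]
[[-1.     0.001  0.025]
 [-0.     0.998 -0.055]
 [-0.025 -0.055 -0.998]]
F [  4.12 -22.85  -7.19] open -0.0005 q [-0.26 -0.04  1.78 -0.04  1.35 -2.  ]
```

View pics/a4.png

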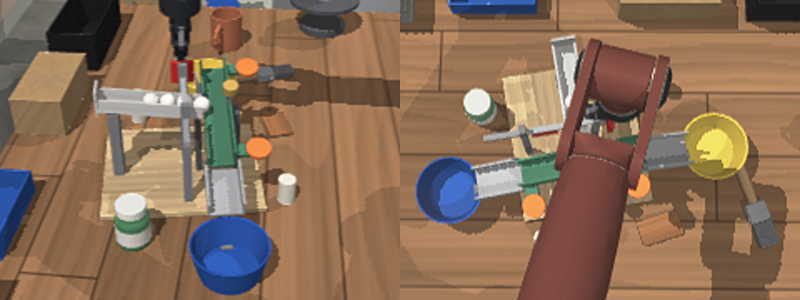

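The slide is at its stop: the tip is at y −76 with 23 N on it, and the balls are already rolling. Next I back straight off and go up.

```bash
python3 -m crank '[[0,0,0,0,-10,0,1],[0,0,0,0,-30,0,1],[0,0,0,0,-40,0,1],[-0.04,0.02,0,0,-20,-30,1],[0,0,0,0,0,-40,1],[0,0,0,5,0,-40,1],[0,0,0,20,-20,-30,1],[0,0,0,0,0,0,1]]'; python3 - <<'E'
from h import *
from station import ctrl,eyes,spotter
import cv2
show(ctrl.get_obs())
a=eyes.get_image("side")["image"];b=eyes.get_image("top")["image"]
c=cv2.hconcat([cv2.resize(a[130:310,200:440],(400,300),interpolation=2),cv2.resize(b[110:290,220:460],(400,300),interpolation=2)])
cv2.imwrite("pics/a5.png",c[:,:,::-1])
E
```

```text
t: 7.23
tool_pos: [0.5671, -0.205, 0.5074]
tool_rot: [-0.278, 3.129, -0.005]
contact_force: [1.0, 0.3, 0.9]
opening: 0.0003
t 7.23 tip feeder [  30.2 -187.7  334.4]
[[-1.    -0.001  0.   ]
 [-0.001  1.    -0.003]
 [-0.    -0.003 -1.   ]]
F [0.97 0.31 0.88] open 0.0003 q [-0.47 -0.04  1.54 -0.    1.64 -2.22]
```

View pics/a5.png

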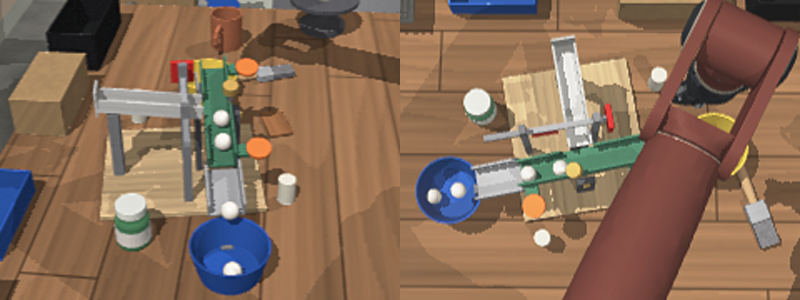

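The balls are running down to the blue tub, two of them nearly there. Now the arm moves farther off while they settle.

```bash
python3 -m crank '[[0,0,0,15,-25,0,1],[0,0,0,25,-25,0,1],[0,0,0,25,-25,0,1],[0,0,0,25,-25,0,1],[0,0,0,15,-15,0,1],[0,0,0,0,0,0,1],[0,0,0,0,0,0,1],[0,0,0,0,0,0,1]]'; python3 -m crank '[[0,0,0,0,0,0,1],[0,0,0,0,0,0,1],[0,0,0,0,0,0,1],[0,0,0,0,0,0,1],[0,0,0,0,0,0,1],[0,0,0,0,0,0,1],[0,0,0,0,0,0,1],[0,0,0,0,0,0,1]]'; python3 - <<'E'
from h import *
from station import ctrl,eyes,spotter
import cv2
show(ctrl.get_obs())
a=eyes.get_image("side");b=eyes.get_image("top")
for q in ["ball1","pad_left","pad_right","push_plate","jar","prop_a","rib","brush","mug","bowl"]:
    for x in spotter.mark_of(q,b)[:4]: print(q,np.round(x["centre"],3),np.r_[f(x["centre"])].round(),round(x["confidence"],2))
a=a["image"];b=b["image"]
c=cv2.hconcat([cv2.resize(a[130:310,200:440],(400,300),interpolation=2),cv2.resize(b[110:290,220:460],(400,300),interpolation=2)])
cv2.imwrite("pics/a6.png",c[:,:,::-1])
E
```

```text
t: 8.0
tool_pos: [0.4854, -0.3333, 0.4832]
tool_rot: [0.293, -3.109, -0.04]
contact_force: [-0.0, -0.1, -0.1]
opening: -0.0001
t: 8.67
tool_pos: [0.4889, -0.3281, 0.4813]
tool_rot: [0.307, -3.107, -0.045]
contact_force: [0.2, 0.3, -1.0]
opening: -0.0002
t 8.67 tip feeder [ -71.3 -289.4  308.4]
[[-1.    -0.021 -0.017]
 [-0.021  0.999  0.03 ]
 [ 0.016  0.031 -0.999]]
F [ 0.19  0.29 -0.99] open -0.0002 q [-0.72 -0.06  1.6   0.01  1.64 -2.49]
ball1 [0.448 0.27  0.021] [ -4. 301.] 0.63
ball1 [0.47  0.239 0.023] [ 12. 267.] 0.6
ball1 [0.432 0.24  0.021] [-24. 274.] 0.58
ball1 [0.45  0.207 0.02 ] [-13. 239.] 0.39
pad_left [0.463 0.229 0.062] [  4. 258.] 0.64
pad_left [ 0.484  0.55  -0.002] [ 80. 571.] 0.51
pad_right [0.418 0.064 0.129] [-70. 104.] 0.72
pad_right [ 0.453 -0.118  0.176] [-67. -81.] 0.67
pad_right [ 0.684 -0.176 -0.   ] [ 151. -179.] 0.47
push_plate [ 0.574 -0.078  0.191] [ 59. -64.] 0.79
jar [0.626 0.18  0.   ] [156. 182.] 0.57
prop_a [ 0.684 -0.176 -0.   ] [ 150. -179.] 0.65
prop_a [ 0.364  0.052 -0.002] [-125.  101.] 0.55
rib [ 0.391 -0.182 -0.001] [-139. -133.] 0.78
rib [ 0.367  0.051 -0.   ] [-122.  100.] 0.46
brush [ 0.575 -0.076  0.19 ] [ 60. -62.] 0.68
mug [ 0.525 -0.529  0.002] [ -68. -499.] 0.52
bowl [0.48  0.552 0.003] [ 77. 574.] 0.94
bowl [0.627 0.179 0.002] [156. 180.] 0.23
```

View pics/a6.png

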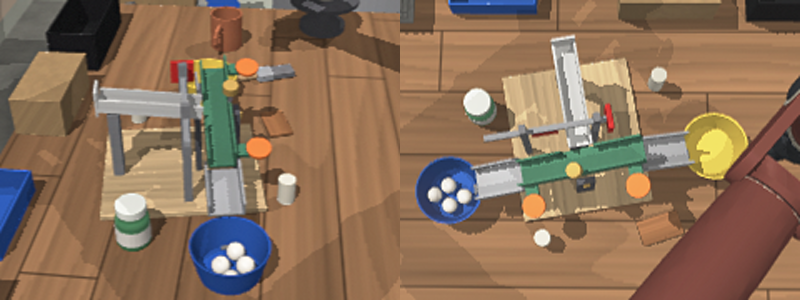

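All four balls lie in the blue tub (top crop ~(449,195)). The gate is still over to the left, the plate is at y −62 to −64, the bystanders are where they were, and the arm is clear.

```bash
python3 -c "
from station import ctrl
print(ctrl.finish_job())"
```

```text
the job is handed in; nothing more can be done
None
```

The job is done: all four balls are in the blue (left) tub. I handed it in at about 9 s of the 42 s allowed.

**What I did:** The gate sloped right at the start, so I pressed the left orange pad with closed fingertips until the gate fell over to the left. I then pushed the red plate in until it hit its stop, where the force reached about 23 N. I backed off and moved the arm up and away.

**Last checks:**
- **Balls:** The network found four balls at 20–23 mm height inside the blue tub, and both camera views agree.
- **Gate:** The left pad spot reads 129 mm high and the right 176 mm, so the gate is still over to the left.
- **Plate:** It sits 62–64 mm right of the middle, which matches 60 mm of travel from its shut position.
- **Bystanders:** The jar, both kiln posts, the rib and the mug were within about 4 mm of where they started. The bowl was not measured at the start, but nothing came near it.
- **Arm:** The contact force read about zero, and the fingertips were some 0.3 m up on the right, clear of the feeder.

**What disagreed or was not confirmed:**
- The network mislabelled some things in the last top view: it called the left pad "pad_right" and the plate "brush".
- The arm hid the brush from above, so I confirmed that only by eye in the side view, where it looked unmoved.

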